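# Put the morning things back on the ceramic shelf

## Task

The white ceramic shelf has been wiped, so put the morning things back on it: the face brush, bristles up, in the middle of the soap dish to drain, and the pill case midway between the dish and the cream jar without touching either, square to the shelf and with its button side to the front (the shelf's raised edge is its back). Stand the thermometer stand upright centred behind the pill case with about 20 mm clear between them, and lay the comb flat, centred in front of the case and parallel to it with about 30 mm clear. Leave the dish, the jar and everything else where they are.

Things in the scene. Friction and masses are not known exactly. Their poses are not given: they have to be found in the camera images.
- shelf_top (a point): White ceramic shelf, a fixed slab 240 mm (x) by 370 mm (y), 20 mm thick, lying flat on the counter. The point is the centre of its flat top face, 20 mm above the counter. Its x axis points to its back, where a raised edge 10 mm thick and 14 mm high runs along the whole back (inner face 110 mm behind the point); -x is its front, towards the robot. y runs along the shelf.
- dish: Round dark stone-grey soap dish, 96 mm across, standing on the shelf, loose (300 g). Origin at the centre of its underside, z up. Its flat inner floor is 10 mm above the underside and 86 mm across, its rim 5 mm thick and 13 mm high. It is left of or right of the shelf's middle, changing places with the jar.
- jar: Squat round cream jar, amber glass with an aluminium lid, 70 mm across and 43 mm high, on the shelf at the other end from the dish, centres about 240 mm apart; loose. Origin at the centre of its underside, z up.
- case_center (a point): Clear plastic pill case with four compartments in a row, lids shut, lying flat on the counter: 112 mm long (y), 34 mm deep (x), 26 mm high. The point is the centre of this box, half-way up. Four dark grey snap buttons, each 15 mm long, stick out 4 mm from its front long side (-x), near the top; the back (+x) is plain. Rigid; grip it across its depth (38 mm over the buttons). At the start the front points within 0.6 rad of the robot's -x.
- stand_center (a point): Silver metal thermometer stand, upright on the counter: a round foot 54 mm across and 6 mm thick, an upright tube 20 mm in diameter on its centre up to 54 mm high, and the white end of a thermometer (13 mm by 9 mm, fixed in it) showing above up to 72 mm. The point is on the axis, 36 mm above the underside; z up. Grip it by the tube.
- brush_center (a point): Hard silicone face brush, dull green-grey, lying on the counter with the bristles up: an oval body 66 mm long (x) and 42 mm wide (y), 20 mm thick, with a slightly smaller field of short bristles on top, 29 mm high in all. The point is its centre, 14.5 mm above the underside. z points up out of the bristles. Grip it across its width.
- comb_center (a point): Black plastic pocket comb lying flat on the counter: 125 mm long (y), 27 mm wide (x), 6 mm thick at the spine (-x side) and 5 mm at the teeth (+x side). The point is its centre, 3 mm above the underside. Grip it across its width at the middle.
- dropper: Small amber dropper bottle with a black top, 28 mm across and 60 mm high, loose, near a corner of the shelf; to be left alone. Origin at the centre of its underside.
- tin: Small flat round metal tin, 44 mm across and 15 mm high, loose, near a corner of the shelf; to be left alone. Origin at the centre of its underside.
- compact: Round black compact, 60 mm across and 14 mm high, loose on the counter at the left; to be left alone. Origin at the centre of its underside.

How it is judged:
At the end, for the whole second after the job is handed in: Brush bristles up, within 15 mm of dish centre. Case flat, 2 mm clear of dish and jar, within 22 mm of shelf mid-depth, square to 0.2 rad, buttons front. Stand upright 3-40 mm behind it, comb flat 10-50 mm before its buttons, each within 18 mm of its middle, comb parallel to 0.2 rad. All still (horizontal distance between brush_center and dish below 0.015 m and z of brush_center in the frame of dish between 0.02 and 0.03 m and angle between each of brush_center, case_center's own z axis and vertical below 0.15 rad and ((y of dish in the frame of case_center between 0 and 0.2 m and y of jar in the frame of case_center between -0.2 and 0 m) or (y of jar in the frame of case_center between 0 and 0.2 m and y of dish in the frame of case_center between -0.2 and 0 m)) and horizontal distance between case_center and dish above 0.106 m and horizontal distance between case_center and jar above 0.093 m and x of case_center in the frame of shelf_top between -0.022 and 0.022 m and angle between the x axis of case_center and the x axis of shelf_top, either way round below 0.2 rad and z of case_center in the frame of shelf_top between 0.009 and 0.017 m and x of stand_center in the frame of case_center between 0.047 and 0.084 m and y of stand_center in the frame of case_center between -0.018 and 0.018 m and x of stand_center in the frame of shelf_top above 0.02 m and z of stand_center in the frame of shelf_top between 0.032 and 0.04 m and angle between stand_center's own z axis and vertical below 0.1 rad and x of comb_center in the frame of case_center between -0.0845 and -0.0445 m and y of comb_center in the frame of case_center between -0.018 and 0.018 m and angle between the y axis of comb_center and the y axis of case_center, either way round below 0.2 rad and x of comb_center in the frame of shelf_top below -0.02 m and z of comb_center in the frame of shelf_top between 0 and 0.008 m and linear speed of each of case, stand, brush, comb below 0.02 m/s); the robot touches nothing.
It fails at once if the dish is shifted more than 20 mm (distance of dish from where it was at the start of the episode above 0.02 m).
It fails at once if the jar is shifted more than 20 mm (distance of jar from where it was at the start of the episode above 0.02 m).
It fails at once if the dropper bottle is shifted more than 20 mm (distance of dropper from where it was at the start of the episode above 0.02 m).
It fails at once if the small tin is shifted more than 20 mm (distance of tin from where it was at the start of the episode above 0.02 m).
It fails at once if the compact is shifted more than 20 mm (distance of compact from where it was at the start of the episode above 0.02 m).
It also fails if it takes over 104 s, if anything falls off the work surface, if the arm or the gripper's body presses on something with over 40 N, if the wrist force passes 120 N, or if a joint passes its speed limit or range.

## Robot

A 6-joint arm with a two-finger parallel gripper is mounted at the origin on the work surface. World frame = base frame: x ahead of the robot, y to its left, z up, the work surface at z = 0. Lengths are in m, angles in rad, forces in N, time in s.
With the tool pointing down it reaches from about 0.4 to 0.825 m from the base axis. Payload 7 kg.
Tool frame: the origin (TCP) lies on the centre line of the jaws, within the pads' length; the fingertips stand 22 mm ahead of it and the grasp point (between the pads) lies 3 mm ahead of it; z points along the fingers, y is the line along which they close (so a half turn about z gives the same grasp; the last joint's range is limited). The gripper opens to 88 mm and grips with 3 to 60 N. Pads are 19 mm wide; open, the fingers measure 130 mm over their backs; the gripper's body (78 mm by 193 mm) begins 47 mm behind the grasp point.
Start: joints at [-1.038, 0.359, 0.012, 0, -1.224, -0.288], TCP at [0.164, -0.655, 0.249] pointing down, gripper open.
Joint ranges: [-3.07, 3.07], [-1.43, 2.12], [-1.02, 1.25], [-3.03, 1.67], [-3.05, -0], [-3.03, 3.03]. Speed limits (rad/s): [2.39, 2.39, 3.01, 3.14, 3.14, 3.14].

## Interface

Orientations are given as [roll, pitch, yaw] about the fixed x, y, z axes, in that order (R = Rz(yaw) Ry(pitch) Rx(roll)).
In Python, from station import monitor, viewer, order gives the robot as it stands. The module is installed in compiled form; this text tells all that it offers.
- The arm moves only by the tool servo_tool, never from a script. Its argument "targets" is a list of rows, each an object with "angular": the turn, a rotation vector about the tool's x, y, z in degrees, a list of three; "xyz": the shift along the tool's x, y, z in cm, a list of three; "claw": the finger opening in cm, from 0 to 8.76. A call has 1 to 20 rows; each row shifts and turns the commanded pose from where the row before left it, along the tool's axes as they then stand; what a row does not reach is not made up. A row lasts 1/10 s, in which the tool goes at most 50 mm and 8.59 degrees, less where a joint would pass 70% of its speed; a pose out of reach is approached as far as the arm can. A call is refused whole if a number of a shift passes 5 or a number of a turn 8.59, either way. A call with a gripper value outside its range is refused whole. The fingers move at their own pace and stop on an object; "force" is the grip in N (left out, the last holds). Time passes only in rows, so rows that do not move let the fingers close. It gives the time, the measured TCP pose, the force, the opening and the grip force at its end, in the units of the state.
- monitor.get_state(): the state, without advancing time (a new reading comes with each control period).
- viewer.grab_frame(name): name is "scene" or "side" or "wrist"; returns a dict with "color" (480x640x3 uint8, blue, green, red), "fovy" (degrees; the focal length in pixels is half the picture's height over the tangent of half this angle, whatever the lens; pixels are square), "cx", "cy" (the principal point, pixels), "R" (3x3) and "t" (3): a world point X has camera coordinates R X + t. Camera axes: x right, y down, z forward; pixel columns grow to the right and rows downward; lengths in m; the calibration is good to about 2 mm. The wrist camera is an equidistant fisheye: a pixel r from the principal point sees the ray r / f radians off the axis. A picture is of the moment at which its call begins. There is no depth.
- order.job_done(): hands the job in; it is judged then, once.
The state is a dict: "t": time; "q": joint angles; "qd": joint speeds; "joint_efforts": joint torques, N m; "eef_pos": TCP position; "ee_rot": TCP orientation; "force": force on the tool from outside, world axes, zero at the start; "moment": the same for the moment, N m; "width": finger opening in m; "gripper_force": force on a finger pad.
Only numpy, scipy, OpenCV 4.12 (cv2) and the standard library are available. Lean on these libraries where they do the work, as an engineer would, in place of code of your own. Each camera call takes 0.05 s, during which the arm holds its last target. There are 200 camera calls.

## Working session

There is one attempt and no reset: what is moved stays moved. The work goes in short steps, Python scripts to look and compute and a tool call to move; the robot and the scene stay as the last step left them, time stands still between calls to the robot, and variables do not carry over. Pictures are saved under pics/ and viewed, at most 14 in all, crops included, and the job is handed in when it is done.

Besides the shell and the picture viewer there is one more tool, called after "Emit:" by a JSON object that holds its "method" and its "body". servo_tool: Moves the arm, as the interface text tells. Its arguments: {"type":"object","properties":{"targets":{"type":"array"},"force":{"type":"number"}},"required":["targets"]}

```bash
mkdir -p pics; cat > h.py <<'E'
import numpy as np, cv2, pickle
from station import monitor, viewer, order
def grab(n,tag):
    f=viewer.grab_frame(n); cv2.imwrite(f'pics/{tag}.png',f['color']); pickle.dump(f,open(f'pics/{tag}.pkl','wb')); return f
def load(tag): return pickle.load(open(f'pics/{tag}.pkl','rb'))
def ray(f,u,v):
    F=240/np.tan(np.radians(f['fovy'])/2); return F
def pt(f,u,v,z,fish=False):
    F=240/np.tan(np.radians(f['fovy'])/2); x=(u-f['cx']);y=(v-f['cy'])
    if fish:
        r=np.hypot(x,y)+1e-9; a=r/F; d=np.array([x/r*np.sin(a),y/r*np.sin(a),np.cos(a)])
    else: d=np.array([x/F,y/F,1])
    R=np.array(f['R']);t=np.array(f['t']); c=-R.T@t; d=R.T@d
    return c+d*(z-c[2])/d[2]
E
python3 - <<'E'
from h import *
for n in('scene','side','wrist'):
    f=grab(n,n+'0'); R=np.array(f['R']); print(n,f['fovy'],f['cx'],f['cy'],(-R.T@f['t']).round(3),R[2].round(2))
print(monitor.get_state())
E
```

```text
scene 54.42964292061648 316.7964878849665 242.21991531365745 [1.361 0.104 0.696] [-0.78 -0.03 -0.63]
side 42.64377710420952 324.4356372535632 236.27248545894025 [ 0.486 -1.05   0.67 ] [ 0.07  0.88 -0.47]
wrist 65.70646984690485 322.6053132387914 248.02306493482007 [ 0.09  -0.672  0.384] [ 0.27  0.07 -0.96]
{'t': 0.15, 'q': array([-1.03791393e+00,  3.59221155e-01,  1.12538083e-02, -2.33806705e-04,
       -1.22411217e+00, -2.88094100e-01]), 'qd': array([ 9.53072865e-04, -1.86396261e-03,  1.96291397e-03,  3.23774730e-03,
       -5.55773876e-04,  4.25375444e-05]), 'joint_efforts': array([-1.25528997e-03, -5.83276176e+01,  2.93289685e+01,  7.00105146e+00,
        8.81489221e-03, -1.21693665e-04]), 'eef_pos': array([ 0.16346407, -0.65454523,  0.24783567]), 'ee_rot': array([ 3.14029989e+00, -1.53852977e-04, -2.89688384e+00]), 'force': array([-1.13072672,  0.30700138,  0.0251582 ]), 'moment': array([-0.02530566,  0.01192158,  0.00735551]), 'gripper_force': 0.0, 'width': 0.0879478730300998}
```

View pics/scene0.png

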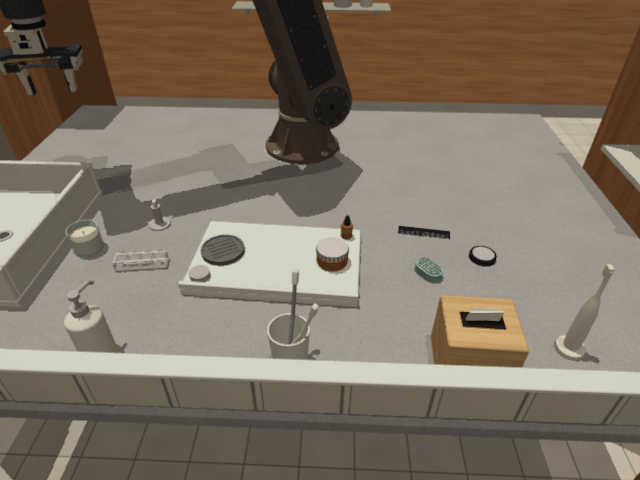

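View pics/side0.png

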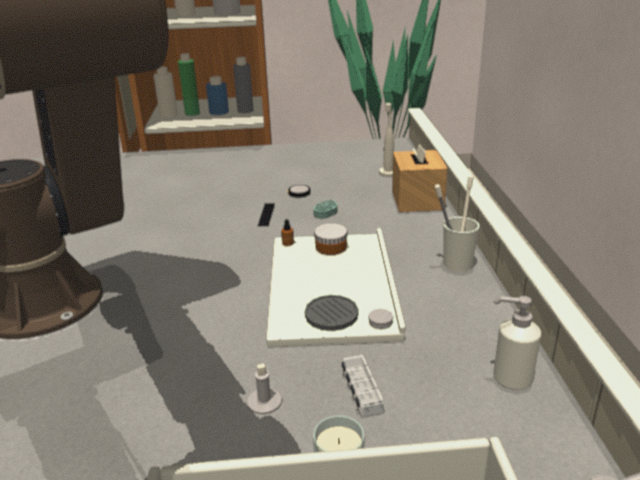

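```bash
python3 - <<'E'
from h import *
s=cv2.imread('pics/scene0.png'); d=cv2.imread('pics/side0.png')
def crop(im,u,v,w,h,k):
    c=cv2.resize(im[v:v+h,u:u+w],None,fx=k,fy=k,interpolation=cv2.INTER_CUBIC)
    for i in range((u+19)//20*20,u+w,20):
        cv2.line(c,((i-u)*k,0),((i-u)*k,6),(0,0,255),1); cv2.putText(c,str(i),((i-u)*k-10,16),0,.35,(0,0,255))
    for i in range((v+19)//20*20,v+h,20):
        cv2.line(c,(0,(i-v)*k),(6,(i-v)*k),(0,0,255),1); cv2.putText(c,str(i),(8,(i-v)*k+4),0,.35,(0,0,255))
    return c
a=crop(s,105,190,264,115,3); b=crop(s,325,205,180,80,4)
cv2.imwrite('pics/c1.png',np.vstack([a,np.pad(b,((0,0),(0,a.shape[1]-b.shape[1]),(0,0)))])[:600])
a=crop(d,235,180,200,150,3); b=crop(d,235,330,170,90,3)
cv2.imwrite('pics/c2.png',np.vstack([a[:330] if 0 else a[:450],np.zeros((0,600,3),np.uint8)]))
cv2.imwrite('pics/c3.png',crop(d,235,335,190,85,4))
E
```

```text
(no output)
```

View pics/c1.png

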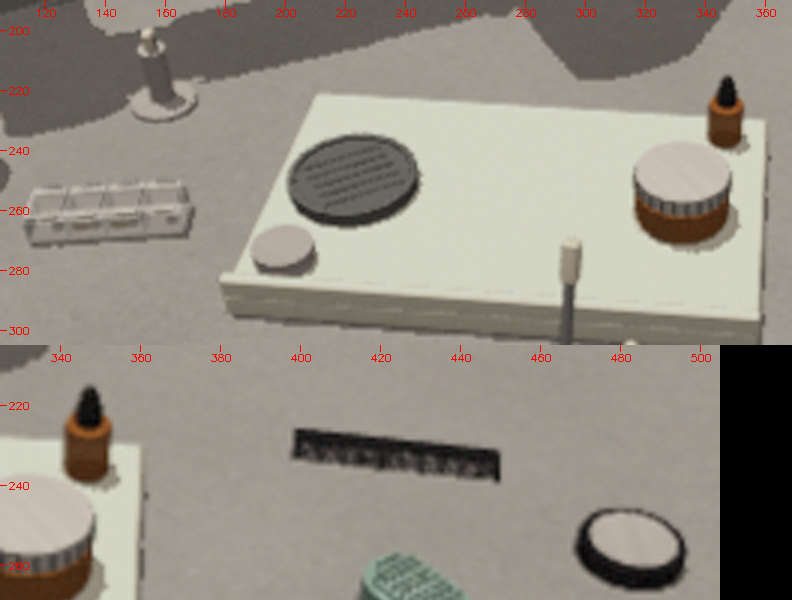

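View pics/c2.png

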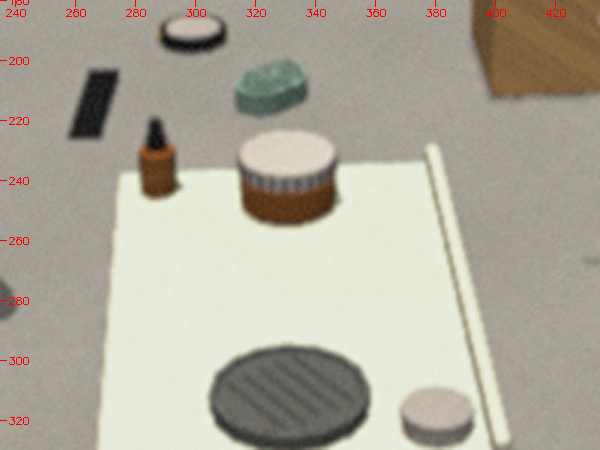

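View pics/c3.png

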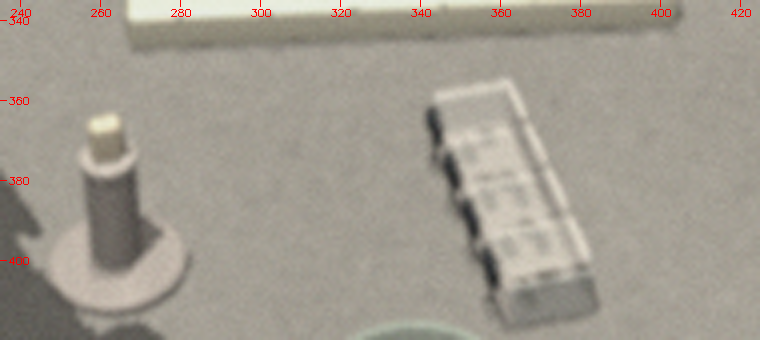

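```bash
python3 - <<'E'
from h import *
S=load('scene0');D=load('side0')
P=lambda f,u,v,z:pt(f,u,v,z)[:2].round(4)
print('shelf front-y',P(S,210.7,221.3,.02),P(D,267,340,.02),'front+y',P(S,360,230.3,.02),P(D,275,238,.02))
print('back-edge top S',P(S,105+222/3,190+275/3,.034),P(S,105+760/3,190+308/3,.034))
print('dish',P(S,222.8,249,.033),P(D,331.7,310.7,.033))
print('jar',P(S,332.5,247.3,.063),P(D,330.8,231.3,.063))
print('stand',P(S,155,206,.054),P(S,159.3,222.7,.006),P(D,262,375,.054),P(D,264.3,399.5,.006))
for n,f,L in(('S',S,[(105+a/3,190+b/3) for a,b in[(33,188),(185,182),(190,207),(27,213)]]),('D',D,[(235+a/4,335+b/4) for a,b in[(437,93),(512,80),(590,265),(500,290)]])):
    q=np.array([P(f,*p,.026) for p in L]); print('case',n,q.tolist(),q.mean(0))
for n,f in(('S',S),('D',D)):
    b=f['color'].astype(int)
    for nm,m,z in(('brush',(b[...,1]>b[...,2]+12)&(b[...,1]>70),.013),('comb',b.max(2)<60,.005)):
        m=m.astype(np.uint8)
        w=np.zeros_like(m)
        x0,x1,y0,y1={'Sbrush':(405,455,250,290),'Scomb':(390,460,220,245),'Dbrush':(305,345,192,225),'Dcomb':(250,280,198,232)}[n+nm]
        w[y0:y1,x0:x1]=m[y0:y1,x0:x1]
        v,u=np.nonzero(w)
        q=np.array([pt(f,a,c,z)[:2] for a,c in zip(u,v)])
        r=cv2.minAreaRect(q.astype(np.float32)*1000); print(n,nm,len(u),(u.min(),u.max(),v.min(),v.max()),q.mean(0).round(4),r)
    
E
```

```text
shelf front-y [ 0.4481 -0.1923] [ 0.4459 -0.2001] front+y [0.4671 0.1725] [0.4663 0.1678]
back-edge top S [ 0.6778 -0.2049] [0.6925 0.1617]
dish [ 0.568  -0.1367] [ 0.5628 -0.1465]
jar [0.5871 0.1075] [0.5862 0.1008]
stand [ 0.438  -0.3263] [ 0.4412 -0.3248] [ 0.44   -0.3288] [ 0.4399 -0.3294]
case S [[0.5836, -0.3742], [0.5714, -0.2636], [0.5995, -0.2516], [0.6117, -0.3679]] [ 0.59155  -0.314325]
case D [[0.5706, -0.2713], [0.6018, -0.2669], [0.615, -0.3754], [0.5803, -0.3842]] [ 0.591925 -0.32445 ]
S brush 403 (np.int64(416), np.int64(442), np.int64(258), np.int64(281)) [0.5884 0.3199] ((590.6578979492188, 318.5086669921875), (73.735107421875, 55.271427154541016), 36.833988189697266)
S comb 271 (np.int64(399), np.int64(449), np.int64(226), np.int64(238)) [0.4438 0.33  ] ((445.967529296875, 329.5910949707031), (121.10860443115234, 29.0199031829834), 82.88029479980469)
D brush 305 (np.int64(313), np.int64(336), np.int64(200), np.int64(217)) [0.5915 0.3179] ((590.8735961914062, 319.71435546875), (97.11003112792969, 57.0279655456543), 83.95001983642578)
D comb 193 (np.int64(259), np.int64(273), np.int64(204), np.int64(225)) [0.4462 0.3242] ((446.35418701171875, 323.9162902832031), (117.60066223144531, 22.71587371826172), 81.62457275390625)
```

```bash
cat >> h.py <<'E'
from scipy.spatial.transform import Rotation as Ro
def plan(x,y,z,yaw):
    s=monitor.get_state(); R=Ro.from_euler('xyz',s['ee_rot']); G=Ro.from_euler('xyz',[np.pi,0,yaw])
    d=np.array([x,y,z])-s['eef_pos']
    rv=(R.inv()*G).as_rotvec(degrees=True)
    print('t',round(s['t'],2),'pos',s['eef_pos'].round(4),'rpy',s['ee_rot'].round(3),'w',round(s['width'],4),'gf',s['gripper_force'],'F',s['force'].round(1))
    print('turn deg',rv.round(2),'n',round(np.abs(rv).max()/8.5,1),'| shift cm after turn',(G.inv().apply(d)*100).round(2),'| world cm',(d*100).round(2))
E
python3 - <<'E'
from h import *
plan(.592,-.319,.2,-1.466)
E
```

```text
t 0.15 pos [ 0.1635 -0.6545  0.2478] rpy [ 3.14  -0.    -2.897] w 0.0879 gf 0.0 F [-1.1  0.3  0. ]
turn deg [ 7.000e-02  5.000e-02 -8.198e+01] n 9.6 | shift cm after turn [-28.89 -46.13   4.78] | world cm [42.85 33.55 -4.78]
```

Emit:
{"method": "servo_tool", "body": {"targets": [{"angular":[0,0,-8.2],"xyz":[0,0,0],"claw":8.7},{"angular":[0,0,-8.2],"xyz":[0,0,0],"claw":8.7},{"angular":[0,0,-8.2],"xyz":[0,0,0],"claw":8.7},{"angular":[0,0,-8.2],"xyz":[0,0,0],"claw":8.7},{"angular":[0,0,-8.2],"xyz":[0,0,0],"claw":8.7},{"angular":[0,0,-8.2],"xyz":[0,0,0],"claw":8.7},{"angular":[0,0,-8.2],"xyz":[0,0,0],"claw":8.7},{"angular":[0,0,-8.2],"xyz":[0,0,0],"claw":8.7},{"angular":[0,0,-8.2],"xyz":[0,0,0],"claw":8.7},{"angular":[0,0,-8.2],"xyz":[0,0,0],"claw":8.7}]}}

```text
t: 1.15
eef_pos: [0.1635, -0.6547, 0.2482]
ee_rot: [3.141, 0.001, -1.46]
force: [-0.8, 0.5, 0.1]
width: 0.087
gripper_force: 0.0
```

Emit:
{"method": "servo_tool", "body": {"targets": [{"angular":[0,0,0],"xyz":[-1,-1.6,0.1],"claw":8.7},{"angular":[0,0,0],"xyz":[-2.1,-3.4,0.3],"claw":8.7},{"angular":[0,0,0],"xyz":[-2.1,-3.4,0.3],"claw":8.7},{"angular":[0,0,0],"xyz":[-2.1,-3.4,0.3],"claw":8.7},{"angular":[0,0,0],"xyz":[-2.1,-3.4,0.4],"claw":8.7},{"angular":[0,0,0],"xyz":[-2.1,-3.4,0.4],"claw":8.7},{"angular":[0,0,0],"xyz":[-2.1,-3.4,0.4],"claw":8.7},{"angular":[0,0,0],"xyz":[-2.1,-3.4,0.4],"claw":8.7},{"angular":[0,0,0],"xyz":[-2.1,-3.4,0.4],"claw":8.7},{"angular":[0,0,0],"xyz":[-2.1,-3.4,0.4],"claw":8.7},{"angular":[0,0,0],"xyz":[-2.1,-3.4,0.4],"claw":8.7},{"angular":[0,0,0],"xyz":[-2.1,-3.4,0.4],"claw":8.7},{"angular":[0,0,0],"xyz":[-2.1,-3.4,0.4],"claw":8.7},{"angular":[0,0,0],"xyz":[-2.1,-3.4,0.4],"claw":8.7},{"angular":[0,0,0],"xyz":[-0.6,-0.3,0.1],"claw":8.7},{"angular":[0,0,0],"xyz":[0,0,0],"claw":8.7},{"angular":[0,0,0],"xyz":[0,0,0],"claw":8.7}]}}

```text
t: 2.85
eef_pos: [0.5912, -0.3188, 0.1975]
ee_rot: [3.141, 0.0, -1.466]
force: [-1.7, 0.1, 1.0]
width: 0.0873
gripper_force: 0.0
```

```bash
python3 - <<'E'
from h import *
plan(.592,-.319,.2,-1.466)
grab('wrist','w1')
E
```

```text
t 2.85 pos [ 0.5912 -0.3188  0.1975] rpy [ 3.141  0.    -1.466] w 0.0873 gf 0.0 F [-1.7  0.1  1. ]
turn deg [ 0.03  0.01 -0.02] n 0.0 | shift cm after turn [ 0.02 -0.08 -0.25] | world cm [ 0.08 -0.02  0.25]
```

View pics/w1.png

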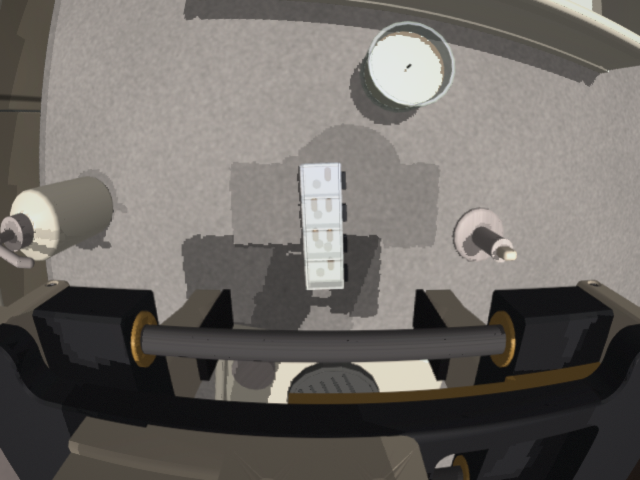

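```bash
python3 - <<'E'
from h import *
f=load('w1'); p=lambda u,v,z:pt(f,u,v,z,True)[:2].round(4)
q=np.array([p(*c,.026) for c in[(302,164),(340,163),(343,262+26),(306,289)]]);print(q,q.mean(0)); d=q[3]-q[0];print(np.arctan2(-d[0],d[1])); d=q[2]-q[1];print(np.arctan2(-d[0],d[1]))
print('stand foot',p(480,234,.006),'top',p(510,255,.072))
E
```

```text
[[ 0.6145 -0.3735]
 [ 0.5835 -0.3775]
 [ 0.5682 -0.2684]
 [ 0.601  -0.264 ]] [ 0.5918  -0.32085]
0.12266865550445734
0.13932966615015127
stand foot [ 0.4396 -0.3275] top [ 0.4404 -0.3268]
```

Emit:
{"method": "servo_tool", "body": {"targets": [{"angular":[0,0,-1],"xyz":[0.2,0.15,1],"claw":8.0},{"angular":[0,0,0],"xyz":[0,0,3],"claw":8.0},{"angular":[0,0,0],"xyz":[0,0,4],"claw":8.0},{"angular":[0,0,0],"xyz":[0,0,4],"claw":8.0},{"angular":[0,0,0],"xyz":[0,0,3],"claw":8.0},{"angular":[0,0,0],"xyz":[0,0,1.5],"claw":8.0},{"angular":[0,0,0],"xyz":[0,0,0.6],"claw":8.0},{"angular":[0,0,0],"xyz":[0,0,0],"claw":3},{"angular":[0,0,0],"xyz":[0,0,0],"claw":3},{"angular":[0,0,0],"xyz":[0,0,0],"claw":3},{"angular":[0,0,0],"xyz":[0,0,0],"claw":3},{"angular":[0,0,0],"xyz":[0,0,0],"claw":3},{"angular":[0,0,0],"xyz":[0,0,0],"claw":3}], "force": 25}}

```text
t: 4.2
eef_pos: [0.5905, -0.3212, 0.027]
ee_rot: [-3.141, -0.0, -1.448]
force: [0.4, 0.3, 3.6]
width: 0.0375
gripper_force: 21.9
```

Emit:
{"method": "servo_tool", "body": {"targets": [{"angular":[0,0,0],"xyz":[0,0,-1]},{"angular":[0,0,0],"xyz":[0,0,-2.5]},{"angular":[0,0,0],"xyz":[0,0,-3]},{"angular":[0,0,5],"xyz":[0,0,-2.5]},{"angular":[0,0,5.1],"xyz":[0,0,-1]},{"angular":[0,0,0],"xyz":[-1.5,0.1,0]},{"angular":[0,0,0],"xyz":[-3,0.3,0]},{"angular":[0,0,0],"xyz":[-4,0.4,0]},{"angular":[0,0,0],"xyz":[-4,0.4,0]},{"angular":[0,0,0],"xyz":[-4,0.4,0]},{"angular":[0,0,0],"xyz":[-4,0.4,0]},{"angular":[0,0,0],"xyz":[-4,0.4,0]},{"angular":[0,0,0],"xyz":[-3,0.4,0]},{"angular":[0,0,0],"xyz":[-2,0.3,0]},{"angular":[0,0,0],"xyz":[-1.2,0.1,0]},{"angular":[0,0,0],"xyz":[0,0,0]},{"angular":[0,0,0],"xyz":[0,0,0]},{"angular":[0,0,0],"xyz":[0,0,0]}]}}

```text
invalid input
```

```bash
python3 - <<'E'
from h import *
plan(.575,-.0125,.048,-1.625)
grab('wrist','w2')
E
```

```text
t 4.2 pos [ 0.5905 -0.3212  0.027 ] rpy [-3.141 -0.    -1.448] w 0.0375 gf 21.91007025539875 F [0.4 0.3 3.6]
turn deg [-3.000e-02 -1.000e-02  1.014e+01] n 1.2 | shift cm after turn [-30.74   3.22  -2.1 ] | world cm [-1.55 30.87  2.1 ]
```

View pics/w2.png

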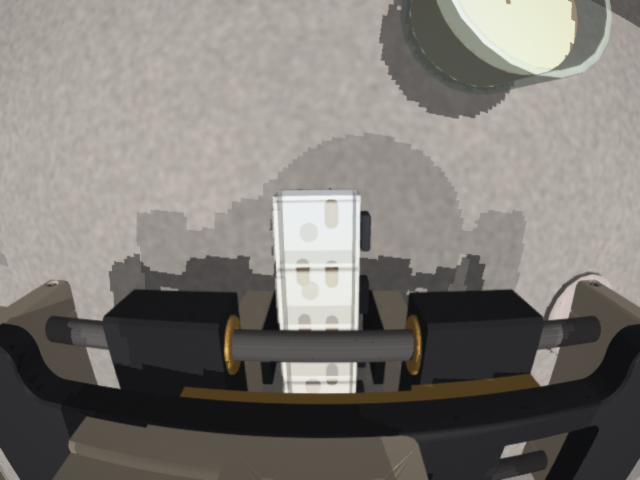

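Claw is required in every row; the picture shows the case squarely held between the pads. Resending.

Emit:
{"method": "servo_tool", "body": {"targets": [{"angular":[0,0,0],"xyz":[0,0,-1],"claw":3},{"angular":[0,0,0],"xyz":[0,0,-2.5],"claw":3},{"angular":[0,0,0],"xyz":[0,0,-3],"claw":3},{"angular":[0,0,5],"xyz":[0,0,-2.5],"claw":3},{"angular":[0,0,5.1],"xyz":[0,0,-1],"claw":3},{"angular":[0,0,0],"xyz":[-1.5,0.1,0],"claw":3},{"angular":[0,0,0],"xyz":[-3,0.3,0],"claw":3},{"angular":[0,0,0],"xyz":[-4,0.4,0],"claw":3},{"angular":[0,0,0],"xyz":[-4,0.4,0],"claw":3},{"angular":[0,0,0],"xyz":[-4,0.4,0],"claw":3},{"angular":[0,0,0],"xyz":[-4,0.4,0],"claw":3},{"angular":[0,0,0],"xyz":[-4,0.4,0],"claw":3},{"angular":[0,0,0],"xyz":[-3,0.4,0],"claw":3},{"angular":[0,0,0],"xyz":[-2,0.3,0],"claw":3},{"angular":[0,0,0],"xyz":[-1.2,0.1,0],"claw":3},{"angular":[0,0,0],"xyz":[0,0,0],"claw":3},{"angular":[0,0,0],"xyz":[0,0,0],"claw":3},{"angular":[0,0,0],"xyz":[0,0,0],"claw":3}]}}

```text
t: 6.05
eef_pos: [0.5747, -0.0137, 0.1264]
ee_rot: [3.141, -0.0, -1.625]
force: [0.1, -0.2, -1.9]
width: 0.0373
gripper_force: 25.0
```

```bash
python3 - <<'E'
from h import *
plan(.575,-.0125,.048,-1.625)
grab('wrist','w3')
E
```

```text
t 6.05 pos [ 0.5747 -0.0137  0.1264] rpy [ 3.141 -0.    -1.625] w 0.0373 gf 24.972804933786392 F [ 0.1 -0.2 -1.9]
turn deg [ 0.03 -0.01  0.  ] n 0.0 | shift cm after turn [-0.12 -0.02  7.84] | world cm [ 0.03  0.12 -7.84]
```

View pics/w3.png

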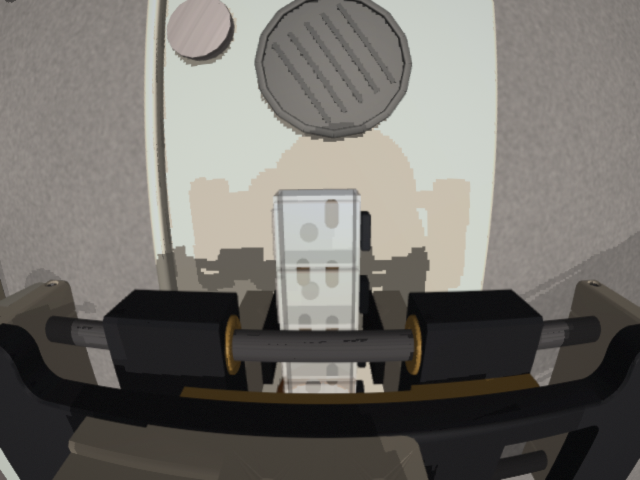

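```bash
python3 - <<'E'
from h import *
f=load('w3'); p=lambda u,v,z:pt(f,u,v,z,True)[:2].round(4)
print('dish',p(333,66,.033),p(255,66,.033),p(411,66,.033),p(334,136,.033))
print('front edge',p(494,10,.02),p(488,230,.02),'inner back',p(157,10,.034),p(168,230,.034))
E
```

```text
dish [ 0.5621 -0.1357] [ 0.6096 -0.1396] [ 0.5138 -0.1352] [ 0.5639 -0.0919]
front edge [ 0.4456 -0.1843] [ 0.4556 -0.0244] inner back [ 0.6742 -0.1901] [ 0.6776 -0.0399]
```

Emit:
{"method": "servo_tool", "body": {"targets": [{"angular":[0,0,0],"xyz":[-0.2,0,1.5],"claw":3},{"angular":[0,0,0],"xyz":[0,0,2.5],"claw":3},{"angular":[0,0,0],"xyz":[0,0,2],"claw":3},{"angular":[0,0,0],"xyz":[0,0,1],"claw":3},{"angular":[0,0,0],"xyz":[0,0,0.5],"claw":3},{"angular":[0,0,0],"xyz":[0,0,0.3],"claw":3},{"angular":[0,0,0],"xyz":[0,0,0.1],"claw":3},{"angular":[0,0,0],"xyz":[0,0,0],"claw":3},{"angular":[0,0,0],"xyz":[0,0,0],"claw":3}]}}

```text
t: 7.0
eef_pos: [0.5755, -0.0108, 0.0483]
ee_rot: [-3.14, 0.0, -1.624]
force: [0.5, -0.1, -0.7]
width: 0.0376
gripper_force: 25.0
```

Emit:
{"method": "servo_tool", "body": {"targets": [{"angular":[0,0,0],"xyz":[0,0,0.1],"claw":3},{"angular":[0,0,0],"xyz":[0,0,0],"claw":3},{"angular":[0,0,0],"xyz":[0,0,0],"claw":3.9},{"angular":[0,0,0],"xyz":[0,0,0],"claw":4.4},{"angular":[0,0,0],"xyz":[0,0,0],"claw":6},{"angular":[0,0,0],"xyz":[0,0,0],"claw":6},{"angular":[0,0,0],"xyz":[0,0,0],"claw":6},{"angular":[0,0,0],"xyz":[0,0,-1],"claw":6},{"angular":[0,0,0],"xyz":[0,0,-3],"claw":6},{"angular":[0,0,0],"xyz":[0,0,-4],"claw":6},{"angular":[0,0,0],"xyz":[0,0,-3],"claw":6},{"angular":[0,0,0],"xyz":[0,0,-1],"claw":6}]}}

```text
t: 8.2
eef_pos: [0.5768, -0.0107, 0.1711]
ee_rot: [-3.136, 0.001, -1.624]
force: [-0.1, 0.1, 0.2]
width: 0.0602
gripper_force: 0.0
```

```bash
python3 - <<'E'
from h import *
plan(.44,-.3275,.2,-1.625)
E
```

```text
t 8.2 pos [ 0.5768 -0.0107  0.1711] rpy [-3.136e+00  1.000e-03 -1.624e+00] w 0.0602 gf 0.0 F [-0.1  0.1  0.2]
turn deg [-0.34  0.08  0.06] n 0.0 | shift cm after turn [32.38 11.94 -2.89] | world cm [-13.68 -31.68   2.89]
```

Emit:
{"method": "servo_tool", "body": {"targets": [{"angular":[0,0,0],"xyz":[2,0.7,0],"claw":6},{"angular":[0,0,0],"xyz":[4,1.5,0],"claw":6},{"angular":[0,0,0],"xyz":[4,1.5,0],"claw":6},{"angular":[0,0,0],"xyz":[4,1.5,0],"claw":6},{"angular":[0,0,0],"xyz":[4,1.5,0],"claw":6},{"angular":[0,0,0],"xyz":[4,1.5,0],"claw":6},{"angular":[0,0,0],"xyz":[4,1.5,0],"claw":6},{"angular":[0,0,0],"xyz":[4,1.5,0],"claw":6},{"angular":[0,0,0],"xyz":[2.4,0.7,0],"claw":6},{"angular":[0,0,0],"xyz":[0,0,0],"claw":6},{"angular":[0,0,0],"xyz":[0,0,0],"claw":6},{"angular":[0,0,0],"xyz":[0,0,0],"claw":6}]}}

```text
t: 9.4
eef_pos: [0.4389, -0.3276, 0.1666]
ee_rot: [3.142, 0.0, -1.624]
force: [0.8, 0.3, -0.6]
width: 0.0603
gripper_force: 0.0
```

```bash
python3 - <<'E'
from h import *
plan(.44,-.3275,.047,-1.625)
E
```

```text
t 9.4 pos [ 0.4389 -0.3276  0.1666] rpy [ 3.142  0.    -1.624] w 0.0603 gf 0.0 F [ 0.8  0.3 -0.6]
turn deg [0.01 0.01 0.05] n 0.0 | shift cm after turn [-1.000e-02 -1.100e-01  1.196e+01] | world cm [ 1.100e-01  1.000e-02 -1.196e+01]
```

Emit:
{"method": "servo_tool", "body": {"targets": [{"angular":[0,0,0],"xyz":[0,-0.1,2],"claw":6},{"angular":[0,0,0],"xyz":[0,0,4],"claw":6},{"angular":[0,0,0],"xyz":[0,0,3],"claw":6},{"angular":[0,0,0],"xyz":[0,0,2],"claw":6},{"angular":[0,0,0],"xyz":[0,0,0.9],"claw":6},{"angular":[0,0,0],"xyz":[0,0,0],"claw":6},{"angular":[0,0,0],"xyz":[0,0,0],"claw":3},{"angular":[0,0,0],"xyz":[0,0,0],"claw":1},{"angular":[0,0,0],"xyz":[0,0,0],"claw":1},{"angular":[0,0,0],"xyz":[0,0,0],"claw":1},{"angular":[0,0,0],"xyz":[0,0,0],"claw":1},{"angular":[0,0,0],"xyz":[0,0,0],"claw":1},{"angular":[0,0,0],"xyz":[0,0,0],"claw":1},{"angular":[0,0,0],"xyz":[0,0,0],"claw":1}]}}

```text
t: 10.8
eef_pos: [0.4397, -0.3282, 0.0478]
ee_rot: [3.142, -0.0, -1.624]
force: [-1.2, 1.0, 4.3]
width: 0.0194
gripper_force: 25.0
```

```bash
python3 - <<'E'
from h import *
# case centre, shelf axes yaw -0.054
c=np.array([.5775,-.0108]); a=-.054; ex=np.array([np.cos(a),np.sin(a)])
print(c+.064*ex, c-.0645*ex)
t=c+.064*ex; plan(t[0],t[1],.069,-1.625)
E
```

```text
[ 0.64140671 -0.01425432] [ 0.51309402 -0.00731869]
t 10.8 pos [ 0.4397 -0.3282  0.0478] rpy [ 3.142 -0.    -1.624] w 0.0194 gf 25.000665485858917 F [-1.2  1.   4.3]
turn deg [ 0.01 -0.01  0.03] n 0.0 | shift cm after turn [-32.44 -18.44  -2.12] | world cm [20.17 31.39  2.12]
```

Emit:
{"method": "servo_tool", "body": {"targets": [{"angular":[0,0,0],"xyz":[0,0,-1],"claw":1},{"angular":[0,0,0],"xyz":[0,0,-3],"claw":1},{"angular":[0,0,0],"xyz":[0,0,-4],"claw":1},{"angular":[0,0,0],"xyz":[-0.8,-0.5,-2],"claw":1},{"angular":[0,0,0],"xyz":[-2,-1.1,0],"claw":1},{"angular":[0,0,0],"xyz":[-3.4,-1.9,0],"claw":1},{"angular":[0,0,0],"xyz":[-3.4,-1.9,0],"claw":1},{"angular":[0,0,0],"xyz":[-3.4,-1.9,0],"claw":1},{"angular":[0,0,0],"xyz":[-3.4,-1.9,0],"claw":1},{"angular":[0,0,0],"xyz":[-3.4,-1.9,0],"claw":1},{"angular":[0,0,0],"xyz":[-3.4,-1.9,0],"claw":1},{"angular":[0,0,0],"xyz":[-3.4,-1.9,0],"claw":1},{"angular":[0,0,0],"xyz":[-3.2,-1.9,0],"claw":1},{"angular":[0,0,0],"xyz":[-1.8,-1.2,0],"claw":1},{"angular":[0,0,0],"xyz":[-0.8,-0.4,0],"claw":1},{"angular":[0,0,0],"xyz":[0,0,0],"claw":1},{"angular":[0,0,0],"xyz":[0,0,0],"claw":1},{"angular":[0,0,0],"xyz":[0,0,0],"claw":1}]}}

```text
t: 12.6
eef_pos: [0.6402, -0.0156, 0.1477]
ee_rot: [3.141, -0.0, -1.626]
force: [0.5, -0.7, -1.6]
width: 0.0195
gripper_force: 25.0
```

```bash
python3 - <<'E'
from h import *
plan(.6414,-.0143,.069,-1.625)
f=grab('scene','s4'); g=grab('side','d4')
a=cv2.resize(f['color'][170:310,150:400],None,fx=3,fy=3)
cv2.imwrite('pics/s4c.png',a)
E
```

```text
t 12.6 pos [ 0.6402 -0.0156  0.1477] rpy [ 3.141 -0.    -1.626] w 0.0195 gf 24.99954253435135 F [ 0.5 -0.7 -1.6]
turn deg [ 0.02 -0.   -0.03] n 0.0 | shift cm after turn [-0.14 -0.11  7.87] | world cm [ 0.12  0.13 -7.87]
```

View pics/s4c.png

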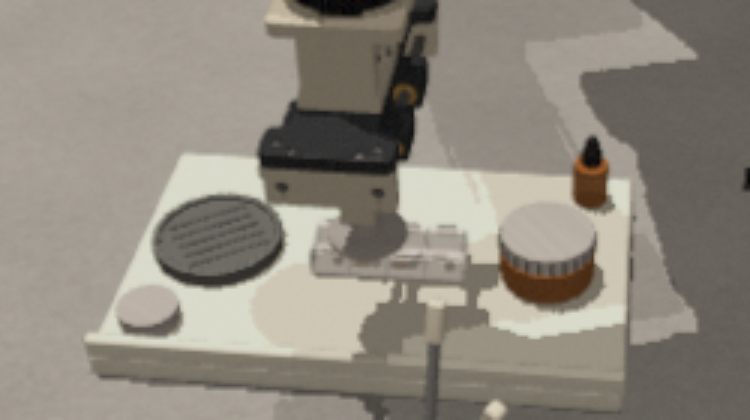

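Emit:
{"method": "servo_tool", "body": {"targets": [{"angular":[0,0,0],"xyz":[-0.1,-0.1,2],"claw":1},{"angular":[0,0,0],"xyz":[0,0,2.5],"claw":1},{"angular":[0,0,0],"xyz":[0,0,2],"claw":1},{"angular":[0,0,0],"xyz":[0,0,0.8],"claw":1},{"angular":[0,0,0],"xyz":[0,0,0.4],"claw":1},{"angular":[0,0,0],"xyz":[0,0,0.2],"claw":1},{"angular":[0,0,0],"xyz":[0,0,0],"claw":1},{"angular":[0,0,0],"xyz":[0,0,0],"claw":1}]}}

```text
t: 13.5
eef_pos: [0.6425, -0.0135, 0.0695]
ee_rot: [-3.14, 0.0, -1.624]
force: [0.1, 1.1, -1.5]
width: 0.0195
gripper_force: 25.0
```

Emit:
{"method": "servo_tool", "body": {"targets": [{"angular":[0,0,0],"xyz":[0,0,0.1],"claw":1},{"angular":[0,0,0],"xyz":[0,0,0.1],"claw":1},{"angular":[0,0,0],"xyz":[0,0,0],"claw":1},{"angular":[0,0,0],"xyz":[0,0,0],"claw":1}]}}

```text
t: 13.9
eef_pos: [0.6425, -0.0134, 0.0678]
ee_rot: [-3.14, 0.0, -1.624]
force: [-1.8, 1.0, 5.2]
width: 0.0192
gripper_force: 25.0
```

Emit:
{"method": "servo_tool", "body": {"targets": [{"angular":[0,0,0],"xyz":[0,0,0],"claw":2.1},{"angular":[0,0,0],"xyz":[0,0,0],"claw":2.8},{"angular":[0,0,0],"xyz":[0,0,0],"claw":3.4},{"angular":[0,0,0],"xyz":[0,0,0],"claw":3.4},{"angular":[0,0,0],"xyz":[0,0,-1],"claw":3.4},{"angular":[0,0,0],"xyz":[0,0,-2],"claw":3.4},{"angular":[0,0,0],"xyz":[0,0,-4],"claw":3.4},{"angular":[0,0,0],"xyz":[0,0,-4],"claw":3.4},{"angular":[0,0,0],"xyz":[0,0,-2],"claw":3.4},{"angular":[0,0,0],"xyz":[0,0,-0.5],"claw":3.4}]}}

```text
t: 14.9
eef_pos: [0.6435, -0.0134, 0.2059]
ee_rot: [-3.136, 0.001, -1.624]
force: [-0.7, 0.4, -0.1]
width: 0.0344
gripper_force: 0.0
```

```bash
python3 - <<'E'
from h import *
plan(.590,.319,.2,-1.625)
E
```

```text
t 14.9 pos [ 0.6435 -0.0134  0.2059] rpy [-3.136e+00  1.000e-03 -1.624e+00] w 0.0344 gf 0.0 F [-0.7  0.4 -0.1]
turn deg [-0.34  0.07  0.05] n 0.0 | shift cm after turn [-32.9    7.14   0.59] | world cm [-5.35 33.24 -0.59]
```

Emit:
{"method": "servo_tool", "body": {"targets": [{"angular":[0,0,0],"xyz":[-1.8,0.7,0],"claw":8.7},{"angular":[0,0,0],"xyz":[-3.8,1.5,0],"claw":8.7},{"angular":[0,0,0],"xyz":[-3.8,1.5,0],"claw":8.7},{"angular":[0,0,0],"xyz":[-3.8,1.5,0],"claw":8.7},{"angular":[0,0,0],"xyz":[-3.8,1.5,0],"claw":8.7},{"angular":[0,0,0],"xyz":[-3.8,1.5,0],"claw":8.7},{"angular":[0,0,0],"xyz":[-3.8,1.5,0],"claw":8.7},{"angular":[0,0,0],"xyz":[-3.8,1.5,0],"claw":8.7},{"angular":[0,0,0],"xyz":[-3.8,1.5,0],"claw":8.7},{"angular":[0,0,0],"xyz":[-3,1.2,0],"claw":8.7},{"angular":[0,0,0],"xyz":[-1.5,0.5,0],"claw":8.7},{"angular":[0,0,0],"xyz":[0,0,0],"claw":8.7},{"angular":[0,0,0],"xyz":[0,0,0],"claw":8.7}]}}

```text
t: 16.2
eef_pos: [0.5177, 0.3602, 0.2011]
ee_rot: [3.141, -0.001, -1.624]
force: [-0.0, 0.3, -0.8]
width: 0.087
gripper_force: 0.0
```

```bash
python3 - <<'E'
from h import *
plan(.590,.319,.2,-1.625)
grab('wrist','w5')
E
```

```text
t 16.2 pos [0.5177 0.3602 0.2011] rpy [ 3.141e+00 -1.000e-03 -1.624e+00] w 0.087 gf 0.0 F [-0.   0.3 -0.8]
turn deg [ 0.04 -0.05  0.05] n 0.0 | shift cm after turn [ 3.72 -7.44  0.11] | world cm [ 7.23 -4.12 -0.11]
```

View pics/w5.png

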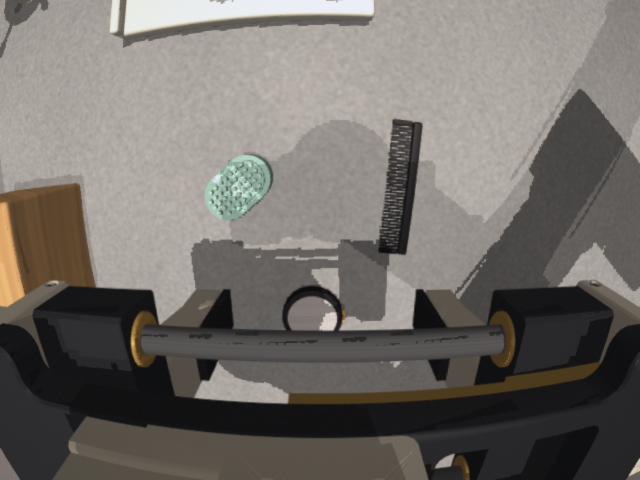

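```bash
python3 - <<'E'
from h import *
f=load('w5'); p=lambda u,v,z:pt(f,u,v,z,True)[:2]
q=np.array([p(*c,.005) for c in[(395,119),(421,122),(405,254),(379,251)]]);print(q.round(4),q.mean(0).round(4))
for d in(q[3]-q[0],q[2]-q[1]): print(np.arctan2(-d[0],d[1]),np.linalg.norm(d))
print('compact',p(312,315,.014))
b=f['color'].astype(int); m=((b[...,1]>b[...,2]+15)).astype(np.uint8); m[:,300:]=0;m[:130]=0;m[240:]=0
n,l,s,c=cv2.connectedComponentsWithStats(m); i=1+s[1:,4].argmax(); print(s[i],c[i])
v,u=np.nonzero(l==i); q=np.array([p(a,c,.018) for a,c in zip(u,v)])
r=cv2.fitEllipse(cv2.convexHull((q*1000).astype(np.float32))); print('brush',q.mean(0),r)
w,V=np.linalg.eigh(np.cov(q.T)); print(4*np.sqrt(w),V[:,1],np.arctan2(*V[::-1,1]))
E
```

```text
[[0.4485 0.2667]
 [0.4246 0.2695]
 [0.4413 0.3927]
 [0.4664 0.3883]] [0.4452 0.3293]
-0.14617718235826058 0.12290841148048996
-0.1347877004056334 0.1243144761446275
compact [0.53303549 0.44677217]
[ 205  155   66   65 2965] [237.72849916 186.77841484]
brush [0.59049826 0.31888744] ((591.2823486328125, 319.2573547363281), (46.371925354003906, 68.5079345703125), 126.69542694091797)
[0.04464376 0.06960105] [-0.79726194 -0.60363349] -2.4935419000700407
```

```bash
python3 - <<'E'
from h import *
D=load('side0'); print('box',pt(D,397,205,0)[:2],pt(D,444,210,0)[:2], pt(load('w5'),93,283,0,True))
plan(.590,.319,.2,-2.497)
E
```

```text
box [0.77672463 0.33939131] [0.88582321 0.29405193] [0.77993859 0.41087982 0.        ]
t 16.25 pos [0.518  0.3597 0.2012] rpy [ 3.141e+00 -1.000e-03 -1.625e+00] w 0.087 gf 0.0 F [ 0.5  0.2 -0.1]
turn deg [ 1.000e-02 -5.000e-02  4.996e+01] n 5.9 | shift cm after turn [-3.31 -7.58  0.12] | world cm [ 7.2  -4.07 -0.12]
```

Emit:
{"method": "servo_tool", "body": {"targets": [{"angular":[0,0,8.3],"xyz":[0,0,0],"claw":8},{"angular":[0,0,8.3],"xyz":[0,0,0],"claw":8},{"angular":[0,0,8.3],"xyz":[0,0,0],"claw":8},{"angular":[0,0,8.3],"xyz":[0,0,0],"claw":8},{"angular":[0,0,8.3],"xyz":[0,0,0],"claw":8},{"angular":[0,0,8.3],"xyz":[0,0,0],"claw":8},{"angular":[0,0,0],"xyz":[0,0,0],"claw":8}]}}

```text
t: 16.95
eef_pos: [0.5184, 0.3592, 0.2016]
ee_rot: [-3.142, -0.0, -2.498]
force: [-0.6, -0.3, 0.7]
width: 0.0799
gripper_force: 0.0
```

```bash
python3 - <<'E'
from h import *
plan(.590,.319,.15,-2.497)
E
```

```text
t 16.95 pos [0.5184 0.3592 0.2016] rpy [-3.142 -0.    -2.498] w 0.0799 gf 0.0 F [-0.6 -0.3  0.7]
turn deg [-0.   -0.01 -0.03] n 0.0 | shift cm after turn [-3.31 -7.52  5.16] | world cm [ 7.16 -4.02 -5.16]
```

Emit:
{"method": "servo_tool", "body": {"targets": [{"angular":[0,0,0],"xyz":[-0.8,-1.9,1],"claw":8},{"angular":[0,0,0],"xyz":[-1.6,-3.6,2],"claw":8},{"angular":[0,0,0],"xyz":[-0.9,-2,3],"claw":8},{"angular":[0,0,0],"xyz":[0,0,4],"claw":8},{"angular":[0,0,0],"xyz":[0,0,3],"claw":8},{"angular":[0,0,0],"xyz":[0,0,2.5],"claw":8},{"angular":[0,0,0],"xyz":[0,0,1.3],"claw":8},{"angular":[0,0,0],"xyz":[0,0,0.4],"claw":8},{"angular":[0,0,0],"xyz":[0,0,0],"claw":8},{"angular":[0,0,0],"xyz":[0,0,0],"claw":5},{"angular":[0,0,0],"xyz":[0,0,0],"claw":3.5},{"angular":[0,0,0],"xyz":[0,0,0],"claw":3.5},{"angular":[0,0,0],"xyz":[0,0,0],"claw":3.5},{"angular":[0,0,0],"xyz":[0,0,0],"claw":3.5},{"angular":[0,0,0],"xyz":[0,0,0],"claw":3.5}]}}

```text
t: 18.45
eef_pos: [0.5895, 0.3209, 0.0299]
ee_rot: [-3.142, 0.0, -2.493]
force: [0.1, -0.9, 1.7]
width: 0.0416
gripper_force: 25.0
```

```bash
python3 - <<'E'
from h import *
plan(.5645,-.140,.08,-2.497)
E
```

```text
t 18.45 pos [0.5895 0.3209 0.0299] rpy [-3.142  0.    -2.493] w 0.0416 gf 25.000295398640446 F [ 0.1 -0.9  1.7]
turn deg [-0.    0.02  0.21] n 0.0 | shift cm after turn [ 29.69 -35.33  -5.01] | world cm [ -2.5  -46.09   5.01]
```

Emit:
{"method": "servo_tool", "body": {"targets": [{"angular":[0,0,0],"xyz":[0,0,-1],"claw":3.5},{"angular":[0,0,0],"xyz":[0,0,-3],"claw":3.5},{"angular":[0,0,0],"xyz":[0,0,-4],"claw":3.5},{"angular":[0,0,0],"xyz":[0,0,-4],"claw":3.5},{"angular":[0,0,0],"xyz":[0.7,-0.8,-2],"claw":3.5},{"angular":[0,0,0],"xyz":[2,-2.3,0],"claw":3.5},{"angular":[0,0,0],"xyz":[2.5,-3,0],"claw":3.5},{"angular":[0,0,0],"xyz":[2.5,-3,0],"claw":3.5},{"angular":[0,0,0],"xyz":[2.5,-3,0],"claw":3.5},{"angular":[0,0,0],"xyz":[2.5,-3,0],"claw":3.5},{"angular":[0,0,0],"xyz":[2.5,-3,0],"claw":3.5},{"angular":[0,0,0],"xyz":[2.5,-3,0],"claw":3.5},{"angular":[0,0,0],"xyz":[2.5,-3,0],"claw":3.5},{"angular":[0,0,0],"xyz":[2.5,-3,0],"claw":3.5},{"angular":[0,0,0],"xyz":[2.5,-3,0],"claw":3.5},{"angular":[0,0,0],"xyz":[2.3,-2.8,0],"claw":3.5},{"angular":[0,0,0],"xyz":[1.7,-1.8,0],"claw":3.5},{"angular":[0,0,0],"xyz":[0.5,-0.6,0],"claw":3.5},{"angular":[0,0,0],"xyz":[0,0,0],"claw":3.5},{"angular":[0,0,0],"xyz":[0,0,0],"claw":3.5}]}}

```text
t: 20.45
eef_pos: [0.5658, -0.1394, 0.1698]
ee_rot: [-3.142, 0.0, -2.494]
force: [-0.3, 0.7, 0.3]
width: 0.0417
gripper_force: 25.0
```

```bash
python3 - <<'E'
from h import *
plan(.5645,-.140,.062,-2.497)
grab('wrist','w6')
E
```

```text
t 20.45 pos [ 0.5658 -0.1394  0.1698] rpy [-3.142  0.    -2.494] w 0.0417 gf 24.99938932713121 F [-0.3  0.7  0.3]
turn deg [-0.    0.02  0.19] n 0.0 | shift cm after turn [ 0.14  0.03 10.78] | world cm [ -0.13  -0.06 -10.78]
```

View pics/w6.png

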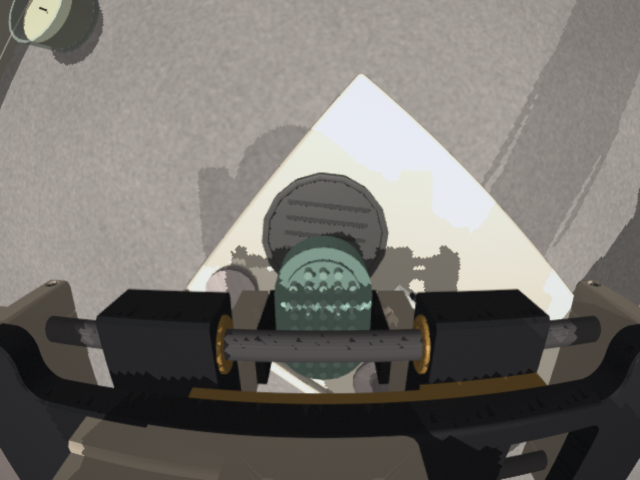

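```bash
python3 - <<'E'
from h import *
f=load('w6'); p=lambda u,v,z:pt(f,u,v,z,True)[:2].round(4)
print('dish',p(325,233,.033),p(263,233,.033),p(387,233,.033),'far edge',p(325,173,.033))
e=p(325,173,.033); print(e-.048*np.array([np.cos(-2.494),np.sin(-2.494)]))
print('tin',pt(load('side0'),380.7,312.7,.035)[:2],p(232,282,.035))
E
```

```text
dish [ 0.559  -0.1416] [ 0.5874 -0.1794] [ 0.5303 -0.1038] far edge [ 0.5228 -0.169 ]
[ 0.56108184 -0.14004313]
tin [ 0.64790302 -0.16645287] [ 0.6353 -0.177 ]
```

Emit:
{"method": "servo_tool", "body": {"targets": [{"angular":[0,0,0],"xyz":[0.3,0.15,2],"claw":3.5},{"angular":[0,0,0],"xyz":[0,0,3],"claw":3.5},{"angular":[0,0,0],"xyz":[0,0,3],"claw":3.5},{"angular":[0,0,0],"xyz":[0,0,1.5],"claw":3.5},{"angular":[0,0,0],"xyz":[0,0,0.7],"claw":3.5},{"angular":[0,0,0],"xyz":[0,0,0.3],"claw":3.5},{"angular":[0,0,0],"xyz":[0,0,0.1],"claw":3.5},{"angular":[0,0,0],"xyz":[0,0,0],"claw":3.5},{"angular":[0,0,0],"xyz":[0,0,0],"claw":3.5}]}}

```text
t: 21.4
eef_pos: [0.563, -0.1404, 0.0645]
ee_rot: [-3.141, 0.001, -2.493]
force: [0.1, 0.4, -0.5]
width: 0.042
gripper_force: 25.0
```

Emit:
{"method": "servo_tool", "body": {"targets": [{"angular":[0,0,0],"xyz":[0,0,0.2],"claw":3.5},{"angular":[0,0,0],"xyz":[0,0,0.15],"claw":3.5},{"angular":[0,0,0],"xyz":[0,0,0.1],"claw":3.5},{"angular":[0,0,0],"xyz":[0,0,0],"claw":3.5},{"angular":[0,0,0],"xyz":[0,0,0],"claw":3.5}]}}

```text
t: 21.9
eef_pos: [0.5625, -0.1406, 0.0598]
ee_rot: [-3.141, 0.0, -2.493]
force: [-2.7, 1.4, 6.7]
width: 0.0417
gripper_force: 25.0
```

Emit:
{"method": "servo_tool", "body": {"targets": [{"angular":[0,0,0],"xyz":[0,0,0],"claw":4.4},{"angular":[0,0,0],"xyz":[0,0,0],"claw":5},{"angular":[0,0,0],"xyz":[0,0,0],"claw":5.6},{"angular":[0,0,0],"xyz":[0,0,0],"claw":5.6},{"angular":[0,0,0],"xyz":[0,0,-1],"claw":5.6},{"angular":[0,0,0],"xyz":[0,0,-3],"claw":5.6},{"angular":[0,0,0],"xyz":[0,0,-4],"claw":5.6},{"angular":[0,0,0],"xyz":[0,0,-4],"claw":5.6},{"angular":[0,0,0],"xyz":[0,0,-1.5],"claw":5.6},{"angular":[0,0,-7],"xyz":[0,0,0],"claw":5.6},{"angular":[0,0,-8],"xyz":[0,0,0],"claw":5.6},{"angular":[0,0,-8],"xyz":[0,0,0],"claw":5.6},{"angular":[0,0,-8],"xyz":[0,0,0],"claw":5.6},{"angular":[0,0,-8],"xyz":[0,0,0],"claw":5.6},{"angular":[0,0,-6],"xyz":[0,0,0],"claw":5.6},{"angular":[0,0,0],"xyz":[0,0,0],"claw":5.6},{"angular":[0,0,0],"xyz":[0,0,0],"claw":5.6}]}}

```text
t: 23.6
eef_pos: [0.5624, -0.1406, 0.1946]
ee_rot: [-3.141, 0.0, -1.711]
force: [-0.4, 0.6, 0.3]
width: 0.0562
gripper_force: 0.0
```

```bash
python3 - <<'E'
from h import *
plan(.4455,.3285,.2,-.14-np.pi/2)
E
```

```text
t 23.6 pos [ 0.5624 -0.1406  0.1946] rpy [-3.141  0.    -1.711] w 0.0562 gf 0.0 F [-0.4  0.6  0.3]
turn deg [-0.03  0.   -0.04] n 0.0 | shift cm after turn [-44.82  18.12  -0.54] | world cm [-11.69  46.91   0.54]
```

Emit:
{"method": "servo_tool", "body": {"targets": [{"angular":[0,0,0],"xyz":[-1.8,0.7,0],"claw":5.6},{"angular":[0,0,0],"xyz":[-3.7,1.5,0],"claw":5.6},{"angular":[0,0,0],"xyz":[-3.7,1.5,0],"claw":5.6},{"angular":[0,0,0],"xyz":[-3.7,1.5,0],"claw":5.6},{"angular":[0,0,0],"xyz":[-3.7,1.5,0],"claw":5.6},{"angular":[0,0,0],"xyz":[-3.7,1.5,0],"claw":5.6},{"angular":[0,0,0],"xyz":[-3.7,1.5,0],"claw":5.6},{"angular":[0,0,0],"xyz":[-3.7,1.5,0],"claw":5.6},{"angular":[0,0,0],"xyz":[-3.7,1.5,0],"claw":5.6},{"angular":[0,0,0],"xyz":[-3.7,1.5,0],"claw":5.6},{"angular":[0,0,0],"xyz":[-3.7,1.5,0],"claw":5.6},{"angular":[0,0,0],"xyz":[-3.2,1.3,0],"claw":5.6},{"angular":[0,0,0],"xyz":[-1.8,0.7,0],"claw":5.6},{"angular":[0,0,0],"xyz":[-0.7,0.4,0],"claw":5.6},{"angular":[0,0,0],"xyz":[0,0,0],"claw":5.6},{"angular":[0,0,0],"xyz":[0,0,0],"claw":5.6},{"angular":[0,0,0],"xyz":[0,0,0],"claw":5.6}]}}

```text
t: 25.3
eef_pos: [0.4443, 0.3239, 0.1941]
ee_rot: [3.141, -0.0, -1.71]
force: [-0.3, 0.8, -0.8]
width: 0.0562
gripper_force: 0.0
```

```bash
python3 - <<'E'
from h import *
plan(.4455,.3285,.0235,-.14-np.pi/2)
E
```

```text
t 25.3 pos [0.4443 0.3239 0.1941] rpy [ 3.141 -0.    -1.71 ] w 0.0562 gf 0.0 F [-0.3  0.8 -0.8]
turn deg [ 0.01 -0.01  0.06] n 0.0 | shift cm after turn [-0.47 -0.05 17.06] | world cm [  0.12   0.46 -17.06]
```

Emit:
{"method": "servo_tool", "body": {"targets": [{"angular":[0,0,0],"xyz":[-0.5,-0.1,2],"claw":5.6},{"angular":[0,0,0],"xyz":[0,0,4],"claw":5.6},{"angular":[0,0,0],"xyz":[0,0,4],"claw":5.6},{"angular":[0,0,0],"xyz":[0,0,4],"claw":5.6},{"angular":[0,0,0],"xyz":[0,0,2],"claw":5.6},{"angular":[0,0,0],"xyz":[0,0,0.7],"claw":5.6},{"angular":[0,0,0],"xyz":[0,0,0],"claw":5.6},{"angular":[0,0,0],"xyz":[0,0,0],"claw":5.6},{"angular":[0,0,0],"xyz":[0,0,0],"claw":5.6}]}}

```text
t: 26.2
eef_pos: [0.4465, 0.3306, 0.0286]
ee_rot: [-3.14, 0.002, -1.708]
force: [-0.2, 0.0, -0.1]
width: 0.0563
gripper_force: 0.0
```

Emit:
{"method": "servo_tool", "body": {"targets": [{"angular":[0,0,0],"xyz":[0.2,0,0.3],"claw":5.6},{"angular":[0,0,0],"xyz":[0,0,0.2],"claw":5.6},{"angular":[0,0,0],"xyz":[0,0,0],"claw":5.6},{"angular":[0,0,0],"xyz":[0,0,0],"claw":4},{"angular":[0,0,0],"xyz":[0,0,0],"claw":2},{"angular":[0,0,0],"xyz":[0,0,0],"claw":2},{"angular":[0,0,0],"xyz":[0,0,0],"claw":2},{"angular":[0,0,0],"xyz":[0,0,0],"claw":2},{"angular":[0,0,0],"xyz":[0,0,0],"claw":2}], "force": 20}}

```text
t: 27.1
eef_pos: [0.4457, 0.3282, 0.0223]
ee_rot: [-3.141, 0.001, -1.708]
force: [-1.0, 0.4, 4.8]
width: 0.0266
gripper_force: 20.5
```

```bash
python3 - <<'E'
from h import *
plan(.5131,-.0075,.15,-1.625)
E
```

```text
t 27.1 pos [0.4457 0.3282 0.0223] rpy [-3.141e+00  1.000e-03 -1.708e+00] w 0.0266 gf 20.48017885846093 F [-1.   0.4  4.8]
turn deg [-0.02  0.03 -4.76] n 0.6 | shift cm after turn [ 33.15  -8.55 -12.77] | world cm [  6.74 -33.57  12.77]
```

Emit:
{"method": "servo_tool", "body": {"targets": [{"angular":[0,0,0],"xyz":[0,0,-1],"claw":2},{"angular":[0,0,0],"xyz":[0,0,-3],"claw":2},{"angular":[0,0,0],"xyz":[0,0,-4],"claw":2},{"angular":[0,0,-4.8],"xyz":[0,0,-4],"claw":2},{"angular":[0,0,0],"xyz":[1.5,-0.4,-1],"claw":2},{"angular":[0,0,0],"xyz":[3,-0.8,0],"claw":2},{"angular":[0,0,0],"xyz":[4,-1,0],"claw":2},{"angular":[0,0,0],"xyz":[4,-1,0],"claw":2},{"angular":[0,0,0],"xyz":[4,-1,0],"claw":2},{"angular":[0,0,0],"xyz":[4,-1,0],"claw":2},{"angular":[0,0,0],"xyz":[4,-1,0],"claw":2},{"angular":[0,0,0],"xyz":[4,-1,0],"claw":2},{"angular":[0,0,0],"xyz":[2.6,-0.8,0],"claw":2},{"angular":[0,0,0],"xyz":[1.5,-0.4,0],"claw":2},{"angular":[0,0,0],"xyz":[0.5,-0.2,0],"claw":2},{"angular":[0,0,0],"xyz":[0,0,0],"claw":2},{"angular":[0,0,0],"xyz":[0,0,0],"claw":2},{"angular":[0,0,0],"xyz":[0,0,0],"claw":2}]}}

```text
t: 28.9
eef_pos: [0.5134, -0.0065, 0.1521]
ee_rot: [3.141, 0.0, -1.624]
force: [-0.4, 0.7, 0.4]
width: 0.0266
gripper_force: 20.0
```

```bash
python3 - <<'E'
from h import *
plan(.5131,-.0075,.044,-1.625)
f=grab('scene','s7');g=grab('side','d7')
a=cv2.resize(f['color'][190:310,150:400],None,fx=2.4,fy=2.4);b=cv2.resize(g['color'][190:350,235:485],None,fx=2.4,fy=2.4)
cv2.imwrite('pics/s7c.png',np.vstack([a[:,:600],b[:310,:600]])[:600])
E
```

```text
t 28.9 pos [ 0.5134 -0.0065  0.1521] rpy [ 3.141  0.    -1.624] w 0.0266 gf 19.999918341636658 F [-0.4  0.7  0.4]
turn deg [0.01 0.01 0.08] n 0.0 | shift cm after turn [ 0.1   0.03 10.81] | world cm [ -0.03  -0.1  -10.81]
```

View pics/s7c.png

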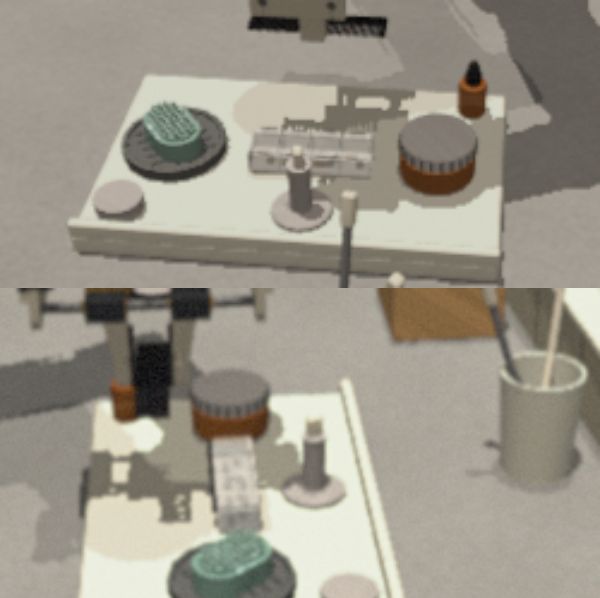

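Emit:
{"method": "servo_tool", "body": {"targets": [{"angular":[0,0,0],"xyz":[0.1,0,2],"claw":2},{"angular":[0,0,0],"xyz":[0,0,3],"claw":2},{"angular":[0,0,0],"xyz":[0,0,3],"claw":2},{"angular":[0,0,0],"xyz":[0,0,1.5],"claw":2},{"angular":[0,0,0],"xyz":[0,0,0.6],"claw":2},{"angular":[0,0,0],"xyz":[0,0,0.3],"claw":2},{"angular":[0,0,0],"xyz":[0,0,0],"claw":2},{"angular":[0,0,0],"xyz":[0,0,0],"claw":2},{"angular":[0,0,0],"xyz":[0,0,0],"claw":2}]}}

```text
t: 29.9
eef_pos: [0.5141, -0.008, 0.0489]
ee_rot: [-3.14, 0.001, -1.624]
force: [0.3, -0.4, -0.6]
width: 0.0269
gripper_force: 20.0
```

Emit:
{"method": "servo_tool", "body": {"targets": [{"angular":[0,0,0],"xyz":[0,0,0.3],"claw":2},{"angular":[0,0,0],"xyz":[0,0,0.2],"claw":2},{"angular":[0,0,0],"xyz":[0,0,0.1],"claw":2},{"angular":[0,0,0],"xyz":[0,0,0],"claw":2},{"angular":[0,0,0],"xyz":[0,0,0],"claw":2}]}}

```text
t: 30.4
eef_pos: [0.5135, -0.0083, 0.0423]
ee_rot: [3.142, -0.0, -1.624]
force: [-1.8, 0.5, 4.8]
width: 0.0262
gripper_force: 22.4
```

Contact. Release with a small opening, then rise and back off.

Emit:
{"method": "servo_tool", "body": {"targets": [{"angular":[0,0,0],"xyz":[0,0,0],"claw":2.8},{"angular":[0,0,0],"xyz":[0,0,0],"claw":3.2},{"angular":[0,0,0],"xyz":[0,0,0],"claw":3.5},{"angular":[0,0,0],"xyz":[0,0,0],"claw":3.5},{"angular":[0,0,0],"xyz":[0,0,-0.5],"claw":3.5},{"angular":[0,0,0],"xyz":[0,0,-2],"claw":3.5},{"angular":[0,0,0],"xyz":[0,0,-4],"claw":3.5},{"angular":[0,0,0],"xyz":[0,0,-4],"claw":3.5},{"angular":[0,0,0],"xyz":[0,0,-4],"claw":3.5},{"angular":[0,0,0],"xyz":[0,0,-3],"claw":3.5},{"angular":[0,0,0],"xyz":[-2,0,-1],"claw":3.5},{"angular":[0,0,0],"xyz":[-4,0,0],"claw":3.5},{"angular":[0,0,0],"xyz":[-4,0,0],"claw":3.5},{"angular":[0,0,0],"xyz":[-4,0,0],"claw":3.5},{"angular":[0,0,0],"xyz":[-4,0,0],"claw":3.5},{"angular":[0,0,0],"xyz":[-2,0,0],"claw":3.5},{"angular":[0,0,0],"xyz":[0,0,0],"claw":3.5},{"angular":[0,0,0],"xyz":[0,0,0],"claw":3.5}]}}

```text
t: 32.2
eef_pos: [0.5236, 0.1912, 0.2265]
ee_rot: [3.14, -0.001, -1.624]
force: [0.5, -1.1, -0.5]
width: 0.0352
gripper_force: 0.0
```

```bash
python3 - <<'E'
from h import *
plan(.5131,-.0075,.044,-1.625)
f=grab('scene','s8');g=grab('wrist','w8')
a=cv2.resize(f['color'][190:310,150:400],None,fx=2.4,fy=2.4);b=cv2.resize(g['color'][:310],None,fx=.9375,fy=.9375)
cv2.imwrite('pics/s8c.png',np.vstack([a[:,:600],b]))
E
```

```text
t 32.2 pos [0.5236 0.1912 0.2265] rpy [ 3.140e+00 -1.000e-03 -1.624e+00] w 0.0352 gf 0.0 F [ 0.5 -1.1 -0.5]
turn deg [ 0.09 -0.06  0.07] n 0.0 | shift cm after turn [19.9  -0.03 18.25] | world cm [ -1.05 -19.87 -18.25]
```

View pics/s8c.png

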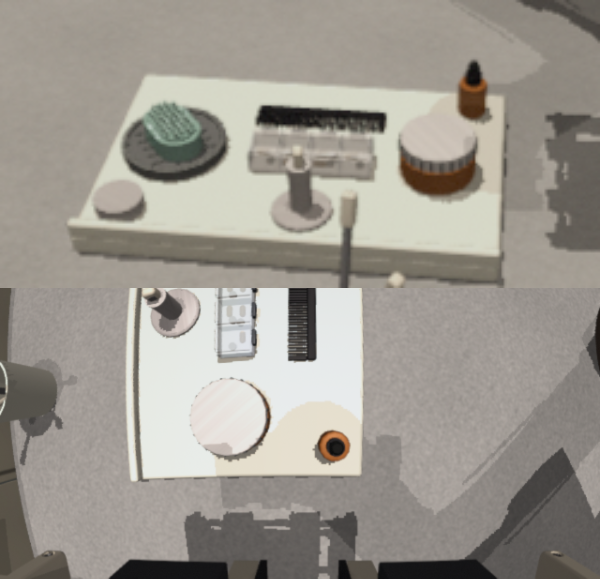

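```bash
python3 -c "
from station import order
print(order.job_done())"
```

```text
the job is handed in; nothing more can be done
None
```

The job is handed in: the final pictures show the brush in the dish, the case between dish and jar with its buttons to the front, the stand behind it and the comb in front. It took about 32 s of the 104 s, and I saw no shift of the dish, jar or anything else, but the hand-in returned no verdict.

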